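# Clear the minibar can lane and hold its spring pusher back for refilling

## Task

Old stock comes out before fresh goes in: lift the old green can out of the drinks lane, stand it upright in the free half of the blue returns tray and set it down gently, not dropped. Then pull the lane's black spring pusher back until its front face is level with the red par marker on the lane's fence and keep it there with the gripper while I load the fresh cans: finish while still holding it at the marker, do not let go. Leave the marker and everything else as it stands.

Things in the scene. Friction and masses are not known exactly. Their poses are not given: they have to be found in the camera images.
- shelf: Grey minibar shelf, 300 x 175 x 10 mm, lying fixed on the counter, with a white can lane on it. Origin: at counter height under the middle of the lane. x runs along the lane from the front stop to the back; z up. Lane: floor 16 mm above the counter, 270 mm long, 57 mm wide between fences 4 mm thick and 25 mm high above its floor; back end 40 mm high.
- lane_front (a point): Point on the lane floor (16 mm above the counter), mid-width, at the inner face of the clear front stop, which is 4 mm thick and 30 mm high above the lane floor. Axes as the shelf's.
- pusher: Black pusher sliding along the lane. Upright paddle 46 mm wide, 65 mm high above the lane floor, with a finger tab on top 30 mm wide reaching to 86 mm; both 10 mm thick along the lane and flush. Behind it a sled with spring drum, 58 mm long, at most 32 mm high above the lane floor. Origin: at lane floor, mid-width, on the paddle's front face; axes as the shelf's.
- pusher_face (a point): On the front face of the pusher (towards the front stop), mid-width, 72 mm above the lane floor. A spring draws the pusher to the front: about 4 N there, 6 N fully back (172 mm of travel). Let go, it springs forward; with the lane empty the face rests 22 mm behind the front stop; at first it presses on the old can.
- pusher_tab (a point): Centre of the pusher's finger tab, 5 mm behind the front face, 72 mm above the lane floor: the place to pinch it, front and back.
- marker_line (a point): Red par marker: a small clip on top of the fence on the lane's -y side, with an outward tongue 8 mm wide along the lane and 26 mm long, and on it an upright flag 3 mm thick, up to 66 mm above the counter. This point is on the flag's mid-plane, 53 mm above the counter; along the lane (shelf x) it gives where the pusher's front face must be. It differs from day to day: 115 to 172 mm behind the front stop.
- old_can_center (a point): The old can: small green-banded aluminium drinks can, upright, 53 mm diameter, 90 mm high, about 170 g, at the front of the lane between front stop and pusher. Point: its centre, half-way up. z axis: up along the can.
- returns_tray: Blue open tray, 120 mm (its x) x 180 mm (its y), walls 4 mm thick and 30 mm high, floor 4 mm thick, fixed on the counter. Origin: under its centre. One yellow can stands in its -y half; the +y half is free.
- free_half (a point): Middle of the free half of the returns tray, on its inner floor (4 mm above the counter).
- stock_tray: Dark wooden tray of the same size with the three fresh orange cans; leave alone.
- returned_can_center (a point): Yellow can, 53 x 90 mm, already standing in the returns tray. Point: its centre.
- fresh_can0_center (a point): Fresh orange can, 53 x 90 mm, in the wooden tray. Point: its centre.
- fresh_can1_center (a point): Fresh orange can, 53 x 90 mm, in the wooden tray. Point: its centre.
- fresh_can2_center (a point): Fresh orange can, 53 x 90 mm, in the wooden tray. Point: its centre.
- jam_jar: Small amber jam jar, 44 mm diameter, 50 mm high, standing on the shelf beside the lane on its -y side. Origin: centre of its underside.
- mug: White mug, 80 mm diameter, 95 mm high, left on the counter. Origin: centre of its underside.
- succulent: Small succulent in a white faceted pot, 76 mm diameter, about 95 mm high with leaves. Origin: centre of its underside.
There are look-alikes about, which are no part of the job. What is shaped like the returns_tray but purple is not meant. What is shaped like the part that bears old_can_center but turquoise is not meant.

How it is judged:
By the outcome, as a careful person would: the job done as asked, in the order asked, and still so for the second after the job is handed in, while the arm keeps its last pose, push and grip.
It also fails if it takes over 58 s, if anything falls off the work surface, if the arm or the gripper's body presses on something with over 40 N, if the wrist force passes 120 N, or if a joint passes its speed limit or range.

## Robot

A 6-joint arm with a two-finger parallel gripper is mounted at the origin on the work surface. World frame = base frame: x ahead of the robot, y to its left, z up, the work surface at z = 0. Lengths are in mm, angles in rad, forces in N, time in s.
With the tool pointing down it reaches from about 350 to 875 mm from the base axis. Payload 4.2 kg.
Tool frame: the origin (TCP) lies between the finger pads; the fingertips stand 8 mm ahead of it and the grasp point (between the pads) lies 11 mm behind it; z points along the fingers, y is the line along which they close (so a half turn about z gives the same grasp; the last joint's range is limited). The gripper opens to 85 mm and grips with 20 to 120 N. Pads are 22 mm wide; open, the fingers measure 114 mm over their backs; the gripper's body (76 mm by 85 mm) begins 54 mm behind the grasp point. The pads swing forward as they close: fully open they stand 13 mm farther back than shut.
Start: joints at [1.391, 0.385, 0.008, 0, -1.194, -0.259], TCP at [265.5, 565.782, 239.312] pointing down, gripper open.
Joint ranges: [-3.14, 3.14], [-1.21, 2.06], [-1.07, 1.41], [-3.16, 2.05], [-2.99, -0.16], [-3.1, 3.1]. Speed limits (rad/s): [2.79, 2.79, 3.14, 3.14, 3.14, 3.14].

## Interface

Orientations are given as a unit quaternion [x, y, z, w].
In Python, from bench import read_state, get_image, camera_params, job_done gives the robot as it stands.
- The arm moves only by the tool drive_tool, never from a script. Its argument "moves" is a list that holds one entry, the list of rows, each a list of 7 numbers: the shift along the tool's x, y, z in m, then the turn, a rotation vector about the tool's x, y, z in rad, then the closure in counts, from 0 (fully open) to 255 (shut). A call has 1 to 8 rows; each row shifts and turns the commanded pose from where the row before left it, along the tool's axes as they then stand; what a row does not reach is not made up. A row lasts 1/12 s, in which the tool goes at most 41.7 mm and 7.16 degrees, less where a joint would pass 70% of its speed; a pose out of reach is approached as far as the arm can. A call is refused whole if a number of a shift passes 0.0417 or a number of a turn 0.125, either way. A call with a gripper value outside its range is refused whole. The fingers move at their own pace and stop on an object; the grip force is fixed at half the most. Time passes only in rows, so rows that do not move let the fingers close. It gives the time, the measured TCP pose, the force and the opening at its end, in the units of the state.
- read_state(): the state, without advancing time (a new reading comes with each control period).
- get_image(name): name is "scene" or "top"; returns the picture (400x640x3 uint8, blue, green, red); there is no depth.
- camera_params(name): a dict with "mtx" (3x3 intrinsics, pixels), "extrinsics" (4x4, takes a point from camera to world coordinates). Camera axes: x right, y up, looking along -z (the intrinsics and any distortion apply to the point x, -y, -z); pixel columns grow to the right and rows downward; lengths in mm; the calibration is good to about 2 mm. A picture is of the moment at which its call begins. camera_params takes no time and is no camera call.
- job_done(): hands the job in, once; it reports no verdict.
The state is a dict: "clock": time; "joints": joint angles; "joint_vel": joint speeds; "joint_efforts": joint torques, N m; "position": TCP position; "ee_rot": TCP orientation; "contact_force": force on the tool from outside, world axes, zero at the start; "wrist_torque": the same for the moment, N m; "gripper_width": finger opening in mm.
Only numpy, scipy, OpenCV 4.12 (cv2) and the standard library are available. Lean on these libraries where they do the work, as an engineer would, in place of code of your own. Each camera call takes 0.05 s, during which the arm holds its last target. There are 200 camera calls.

## Working session

There is one attempt and no reset: what is moved stays moved. The work goes in short steps, Python scripts to look and compute and a tool call to move; the robot and the scene stay as the last step left them, time stands still between calls to the robot, and variables do not carry over. Pictures are saved under pics/ and viewed, on a budget of 10 in all, crops included, one or two more only if the job needs it, and the job is handed in when it is done.

Besides the shell and the picture viewer there is one more tool, called as name(argument=value, ...), one argument or row to a line, values as JSON. drive_tool: Moves the arm, as the interface text tells. Its arguments: {"type":"object","properties":{"moves":{"type":"array"}},"required":["moves"]}

```bash
ls; mkdir -p pics
python3 - <<'E'
from bench import *
import cv2
for n in("scene","top"):
    im=get_image(n); cv2.imwrite(f"pics/{n}0.png",im); p=camera_params(n); print(n,p)
print(read_state())
E
```

```text
pics
scene {'mtx': array([[431.23516595,   0.        , 311.63311772],
       [  0.        , 431.23516595, 196.75008794],
       [  0.        ,   0.        ,   1.        ]]), 'extrinsics': array([[-7.25575383e-01, -3.78933884e-01,  5.74412287e-01,
         1.10773668e+03],
       [ 6.88108297e-01, -4.07872261e-01,  6.00122646e-01,
         7.64135157e+02],
       [ 6.88003265e-03,  8.30692079e-01,  5.56689622e-01,
         7.38572111e+02],
       [ 0.00000000e+00,  0.00000000e+00,  0.00000000e+00,
         1.00000000e+00]])}
top {'mtx': array([[370.8606166 ,   0.        , 310.65820529],
       [  0.        , 370.8606166 , 198.59574367],
       [  0.        ,   0.        ,   1.        ]]), 'extrinsics': array([[ 1.02464316e-02,  9.97689425e-01, -6.71626557e-02,
         3.70461297e+02],
       [-9.99947247e-01,  1.01751541e-02, -1.40327135e-03,
         5.51896794e+01],
       [-7.16638615e-04,  6.71734912e-02,  9.97741053e-01,
         1.32107997e+03],
       [ 0.00000000e+00,  0.00000000e+00,  0.00000000e+00,
         1.00000000e+00]])}
{'clock': 0.1, 'joints': array([ 1.39061046e+00,  3.85480595e-01,  6.76518457e-03, -4.18900231e-04,
       -1.19396449e+00, -2.58591977e-01]), 'joint_vel': array([-0.00122253, -0.00233232,  0.00275589,  0.00295116, -0.00022109,
       -0.00048245]), 'joint_efforts': array([-8.06461649e-04, -3.93316984e+01,  1.88929850e+01,  4.19797495e+00,
       -2.55348568e-03,  3.99732983e-06]), 'position': array([265.30065549, 565.35360723, 238.33381589]), 'ee_rot': array([ 9.76013354e-01, -2.17708538e-01, -1.57620444e-04,  9.48691046e-04]), 'contact_force': array([-0.2887502 ,  1.01617051,  0.63574682]), 'wrist_torque': array([-0.02613311, -0.03545662,  0.02037859]), 'gripper_width': 85.42392014384643}
```

View pics/scene0.png

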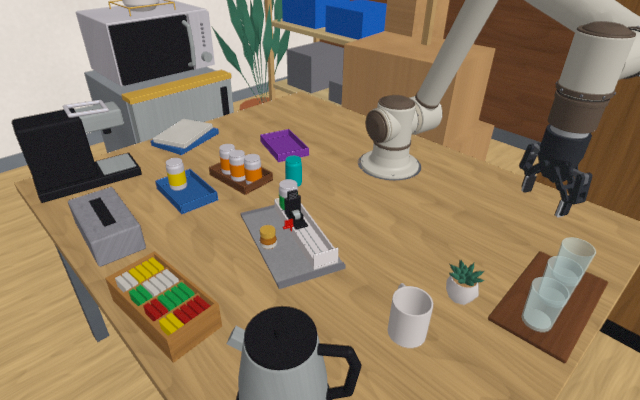

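View pics/top0.png

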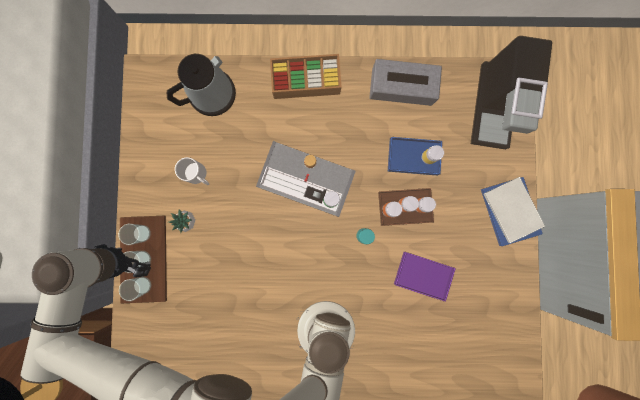

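The scene picture shows the green can at (288,195) in the lane, the turquoise look-alike at (293,170), the blue tray at (187,188) with a yellow can, and the purple tray at (284,145). In the top picture they are at (331,199), (366,236), (415,156) and (425,277). I choose the green-banded can in the lane and the blue tray, and check both in a close crop.

Run:
```python
import cv2,numpy as np
t=cv2.imread("pics/top0.png");s=cv2.imread("pics/scene0.png")
a=cv2.resize(t[130:225,250:450],(800,380),interpolation=cv2.INTER_CUBIC)
b=cv2.resize(s[170:285,235:350],(400,400),interpolation=cv2.INTER_CUBIC)[:,:]
a=cv2.resize(t[135:220,250:361],(400,306),interpolation=cv2.INTER_CUBIC)
c=cv2.resize(t[130:180,380:450],(400,286),interpolation=cv2.INTER_CUBIC)
d=cv2.resize(s[150:220,150:220],(400,400),interpolation=cv2.INTER_CUBIC)[:192]
L=np.vstack([a,c]);R=np.vstack([b,d]);cv2.imwrite("pics/crop1.png",np.hstack([L,R]))
```

```text
(no output)
```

View pics/crop1.png

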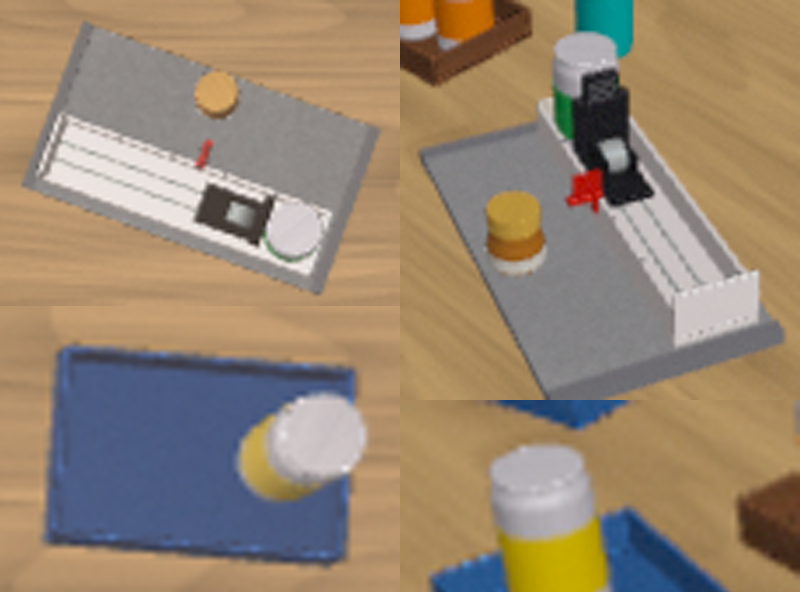

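The crops confirm the green-banded can sits at the front (right) end of the lane, with the pusher behind it, the red flag at about (307,177) in the top view, and the +y (left) half of the blue tray free.

```bash
cat > h.py <<'E'
import numpy as np
from bench import camera_params
C={n:camera_params(n) for n in("scene","top")}
def ray(n,p):
    K=C[n]["mtx"];T=C[n]["extrinsics"]
    d=np.linalg.solve(K,[p[0],p[1],1.])*[1,-1,-1]
    return T[:3,3],T[:3,:3]@d
def atz(n,p,z):
    o,d=ray(n,p); return o+d*(z-o[2])/d[2]
def proj(n,X):
    T=C[n]["extrinsics"];c=T[:3,:3].T@(np.asarray(X,float)-T[:3,3])
    q=C[n]["mtx"]@(c*[1,-1,-1]);return q[:2]/q[2]
def tri(a,b):
    A=np.zeros((3,3));v=np.zeros(3);
    for n,p in(("top",a),("scene",b)):
        o,d=ray(n,p);d=d/np.linalg.norm(d);P=np.eye(3)-np.outer(d,d);A+=P;v+=P@o
    X=np.linalg.solve(A,v);return X,proj("top",X)-a,proj("scene",X)-b
A=lambda u,v:np.array([250+u/3.604,135+v/3.6])
Cc=lambda u,v:np.array([380+u/5.714,130+(v-306)/5.72])
B=lambda u,v:np.array([235+(u-400)/3.478,170+v/3.478])
D=lambda u,v:np.array([150+(u-400)/5.714,150+(v-400)/5.714])
E
python3 - <<'E'
from h import *
np.set_printoptions(precision=1,suppress=True)
print("can top",*tri(A(292,228),B(585,52)),atz("top",A(292,228),106),atz("scene",B(585,52),106))
print("tab top",*tri(A(267,218),B(600,75)))
print("flag",*tri(A(205,148),B(589,180)),atz("top",A(205,152),60))
print("yellow top",*tri(Cc(320,438),D(540,465)))
sh=[atz("top",A(*p),10) for p in((85,22),(378,125),(322,293),(25,185))]
print("shelf",*sh,[np.linalg.norm(sh[i]-sh[i-3]) for i in range(4)])
print([np.degrees(np.arctan2((sh[i]-sh[j])[1],(sh[i]-sh[j])[0])) for i,j in((0,1),(3,2),(2,1),(3,0))])
t=[atz("top",Cc(*p),30) for p in((62,345),(355,370),(342,562),(48,542))]
print("tray",*t,sum(t)/4,[np.linalg.norm(t[i]-t[i-3]) for i in range(4)])
print([np.degrees(np.arctan2((t[i]-t[j])[1],(t[i]-t[j])[0])) for i,j in((0,1),(3,2),(2,1),(3,0))])
E
```

```text
can top [454.9 -10.9  99.5] [ 0.2 -0.2] [0.3 0. ] [453.8 -10.  106. ] [462.1  -3.8 106. ]
tab top [463.   13.1  92.9] [-0.2  0.2] [-0.4 -0. ]
flag [530.3  72.9  57.5] [-0.6  0.7] [-1.2 -0.1] [528.5  70.6  60. ]
yellow top [ 611.5 -362.7   89.3] [ 0.2 -0.2] [0.3 0.1]
shelf [663.7 191.9  10. ] [563.4 -99.4  10. ] [396.8 -44.9  10. ] [500.2 248.3  10. ] [np.float64(308.0860084723177), np.float64(175.300476135079), np.float64(310.893425514165), np.float64(172.8894040656663)]
[np.float64(71.00524943041803), np.float64(70.56472841459116), np.float64(161.88801110825673), np.float64(160.97294994919417)]
tray [ 678.7 -223.7   30. ] [ 664.9 -404.3   30. ] [ 545.7 -394.7   30. ] [ 556.2 -214.6   30. ] [ 611.4 -309.3   30. ] [np.float64(181.17668359278426), np.float64(119.59399973052136), np.float64(180.48542982599804), np.float64(122.8332191592885)]
[np.float64(85.63260140383062), np.float64(86.66118551058617), np.float64(175.40382791137714), np.float64(175.74586379893066)]
```

drive_tool(
  moves=[
    [[0.026,0.0275,0.0024,0,0,0,0],[0.026,0.0275,0.0024,0,0,0,0],[0.026,0.0275,0.0024,0,0,0,0],[0.026,0.0275,0.0024,0,0,0,0],[0.026,0.0275,0.0024,0,0,0,0],[0.026,0.0275,0.0024,0,0,0,0],[0.026,0.0275,0.0024,0,0,0,0],[0.026,0.0275,0.0024,0,0,0,0]],
  ],
)

```text
clock: 0.77
position: [360.2, 276.2, 219.8]
ee_rot: [0.976, -0.217, -0.0, 0.0]
contact_force: [0.2, -0.2, -0.3]
gripper_width: 85.3
```

drive_tool(
  moves=[
    [[0.026,0.0275,0.0024,0,0,0,0],[0.026,0.0275,0.0024,0,0,0,0],[0.026,0.0275,0.0024,0,0,0,0],[0.026,0.0275,0.0024,0,0,0,0],[0.026,0.0275,0.0024,0,0,0,0],[0.026,0.0275,0.0024,0,0,0,0],[0.026,0.0275,0.0024,0,0,0,0],[0.026,0.0275,0.0024,0,0,0,0]],
  ],
)

```text
clock: 1.43
position: [455.1, -11.2, 200.8]
ee_rot: [0.976, -0.218, -0.0, -0.0]
contact_force: [0.7, 1.6, 1.1]
gripper_width: 86.0
```

drive_tool(
  moves=[
    [[0,0,0,0,0,0.122,0],[0,0,0,0,0,0.122,0],[0,0,0,0,0,0.122,0],[0,0,0,0,0,0.122,0],[0,0,0,0,0,0.122,0],[0,0,0,0,0,0.122,0]],
  ],
)

```text
clock: 1.93
position: [454.8, -9.5, 200.5]
ee_rot: [0.832, -0.555, -0.0, 0.0]
contact_force: [0.1, 0.3, -0.1]
gripper_width: 86.1
```

drive_tool(
  moves=[
    [[0,0,0,0,0,0.122,0],[0,0,0,0,0,0.122,0],[0,0,0,0,0,0.122,0],[0,0,0,0,0,0.122,0],[0,0,0,0,0,0.122,0],[0,0,0,0,0,0.122,0],[0,0,0,0,0,0,0]],
  ],
)

```text
clock: 2.52
position: [454.8, -9.3, 200.6]
ee_rot: [-0.58, 0.815, 0.0, -0.0]
contact_force: [0.4, 0.1, -0.3]
gripper_width: 85.5
```

```bash
cat >> h.py <<'E'
def shot(name,boxes):
    import cv2
    from bench import get_image
    ims=[]
    for n,x,y,w,h,W,H in boxes: ims.append(cv2.resize(get_image(n)[y:y+h,x:x+w],(W,H),interpolation=cv2.INTER_CUBIC))
    cv2.imwrite(name,np.hstack(ims))
E
python3 - <<'E'
from h import *
shot("pics/c2.png",[("scene",240,130,100,150,400,600),("top",280,130,100,150,400,600)])
print(proj("scene",[454.8,-9.3,192]),proj("scene",[455,-10,106]),proj("scene",[462,-4,106]))
E
```

```text
[288.17113897 155.70027642] [288.67880075 183.13639845] [288.18491107 184.90613666]
```

View pics/c2.png

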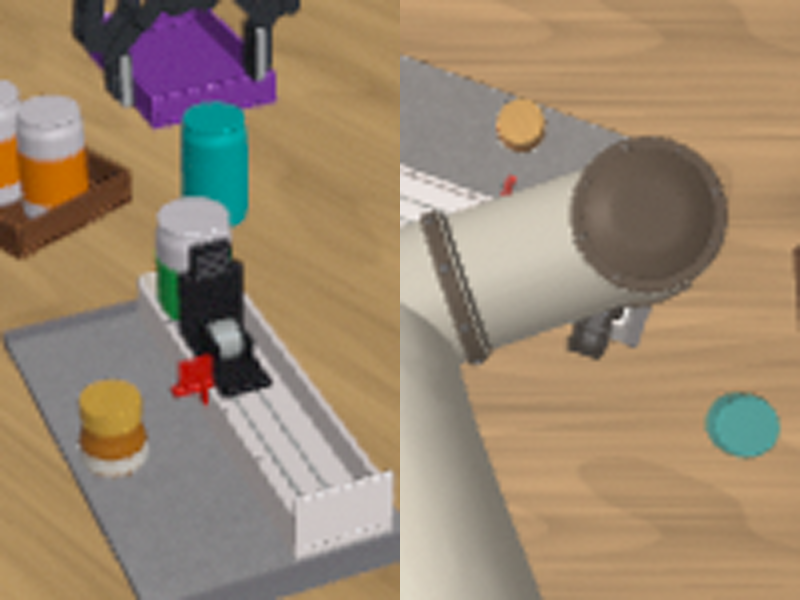

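The scene crop shows the open fingertips at (270,155) and (305,149) straddling the can top at (288,184), in line with the calibration. I'll shift 2 mm towards the back and descend.

drive_tool(
  moves=[
    [[-0.002,0,0.02,0,0,0,0],[0,0,0.024,0,0,0,0],[0,0,0.024,0,0,0,0],[0,0,0.024,0,0,0,0],[0,0,0.02,0,0,0,0],[0,0,0.013,0,0,0,0],[0,0,0.007,0,0,0,0],[0,0,0,0,0,0,0]],
  ],
)

```text
clock: 3.28
position: [454.9, -7.7, 67.5]
ee_rot: [-0.581, 0.814, 0.001, -0.002]
contact_force: [0.1, -0.2, 0.6]
gripper_width: 85.2
```

drive_tool(
  moves=[
    [[0,0,0,0,0,0,60],[0,0,0,0,0,0,80],[0,0,0,0,0,0,100],[0,0,0,0,0,0,120],[0,0,0,0,0,0,140],[0,0,0,0,0,0,140],[0,0,0,0,0,0,140],[0,0,0,0,0,0,140]],
  ],
)

```text
clock: 3.95
position: [455.7, -7.1, 70.2]
ee_rot: [-0.581, 0.814, -0.0, 0.001]
contact_force: [-2.7, 1.7, 5.9]
gripper_width: 51.3
```

drive_tool(
  moves=[
    [[0,0,0,0,0,0,220],[0,0,0,0,0,0,220],[0,0,-0.005,0,0,0,220],[0,0,-0.01,0,0,0,220],[0,0,-0.015,0,0,0,220],[0,0,-0.015,0,0,0,220],[0,0,-0.015,0,0,0,220],[0,0,-0.015,0,0,0,220]],
  ],
)

```text
clock: 4.62
position: [453.5, -8.7, 144.2]
ee_rot: [-0.58, 0.814, 0.001, -0.003]
contact_force: [-0.6, -3.9, -3.3]
gripper_width: 51.5
```

drive_tool(
  moves=[
    [[0,0,-0.015,0,0,0,220],[0,0,-0.015,0,0,0,220],[0,0,-0.015,0,0,0,220],[0,0,-0.015,0,0,0,220],[0,0,-0.015,0,0,0,220],[0,0,-0.01,0,0,0,220],[0,0,0,0,0,0,220]],
  ],
)

```text
clock: 5.2
position: [457.0, -7.3, 231.9]
ee_rot: [-0.581, 0.814, -0.001, 0.003]
contact_force: [-0.2, -0.1, -0.6]
gripper_width: 51.1
```

Run:
```python
from h import *
from bench import read_state
shot("pics/c3.png",[("scene",220,100,133,200,400,600),("top",280,100,133,200,400,600)])
s=read_state();print(s["position"],s["contact_force"],s["gripper_width"],s["joints"])
```

```text
[455.5259194   -7.37266761 229.18517563] [-0.54233445  0.25404302 -2.11742073] 51.1144061042688 [ 3.41887563e-01  1.01162012e-01 -4.02712258e-01 -5.19266410e-04
 -1.06587672e+00 -6.73844918e-01]
```

View pics/c3.png

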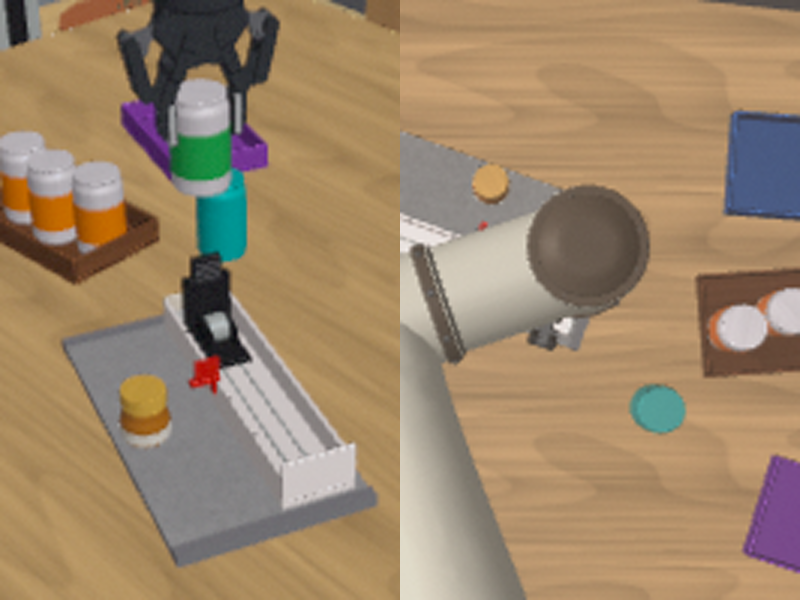

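The can is held upright, fingers at (175,125) and (237,110) in the crop, and the pusher has run forward on its own. Next, carry it to the free half.

drive_tool(
  moves=[
    [[0.0096,-0.0118,0,0,0,0,220],[0.0192,-0.0235,0,0,0,0,220],[0.0192,-0.0235,0,0,0,0,220],[0.0192,-0.0235,0,0,0,0,220],[0.0192,-0.0235,0,0,0,0,220],[0.0192,-0.0235,0,0,0,0,220],[0.0192,-0.0235,0,0,0,0,220],[0.0192,-0.0235,0,0,0,0,220]],
  ],
)

```text
clock: 5.97
position: [575.4, -202.2, 227.3]
ee_rot: [-0.58, 0.814, 0.001, -0.001]
contact_force: [0.6, 0.2, -1.8]
gripper_width: 51.3
```

drive_tool(
  moves=[
    [[0.0192,-0.0235,0,0,0,0,220],[0.0192,-0.0235,0,0,0,0,220],[0.0096,-0.0117,0,0,0,0,220],[0,0,0,0,0,-0.087,220],[0,0,0,0,0,-0.087,220],[0,0,0,0,0,-0.087,220],[0,0,0,0,0,0,220]],
  ],
)

```text
clock: 6.55
position: [614.8, -265.5, 226.9]
ee_rot: [-0.682, 0.731, 0.001, -0.001]
contact_force: [0.4, 0.0, -1.3]
gripper_width: 51.2
```

drive_tool(
  moves=[
    [[0,0,0.01,0,0,0,220],[0,0,0.02,0,0,0,220],[0,0,0.025,0,0,0,220],[0,0,0.025,0,0,0,220],[0,0,0.02,0,0,0,220],[0,0,0.01,0,0,0,220],[0,0,0,0,0,0,220]],
  ],
)

```text
clock: 7.13
position: [613.2, -264.8, 114.9]
ee_rot: [-0.681, 0.732, 0.003, -0.002]
contact_force: [-0.8, -0.1, -2.1]
gripper_width: 51.3
```

Run:
```python
from h import *
from bench import read_state
s=read_state();p=s["position"];print(p,s["ee_rot"],s["contact_force"],s["gripper_width"])
shot("pics/c4.png",[("scene",130,100,100,150,400,600),("top",360,100,100,150,400,600)])
for z in(4,30): print(proj("scene",[614.5,-266,z]),proj("top",[614.5,-266,z]))
print(proj("scene",[p[0],p[1],p[2]-53.5]))
```

```text
[ 613.23177042 -264.77124801  114.87652497] [-0.68099495  0.73227882  0.00315089 -0.00192015] [-0.84258175 -0.1033703  -2.11990875] 51.29789600714074
[194.47745505 197.78192239] [401.17226354 156.28730578]
[193.2285477  190.60676881] [402.96747387 154.94903228]
[192.27845655 181.73838896]
```

View pics/c4.png

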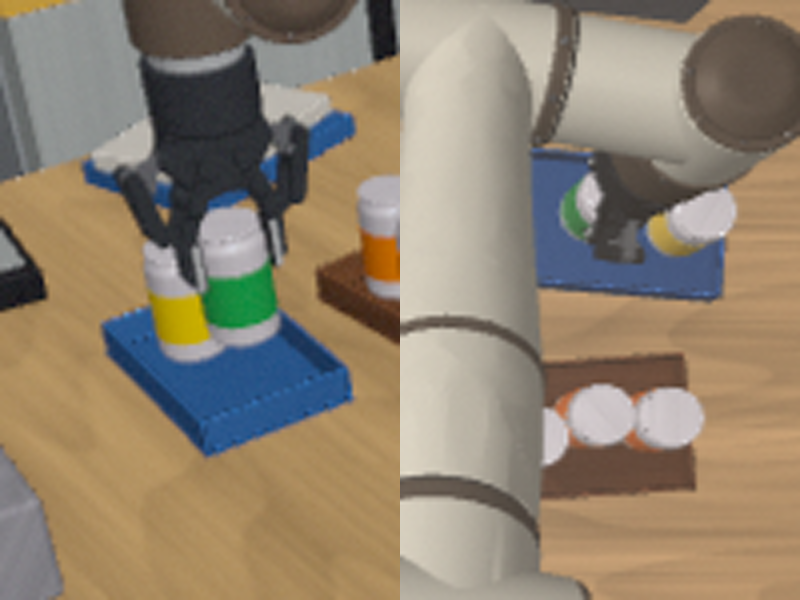

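The green can hangs over the free half, bottom at crop (247,332), clear of the yellow can at (185,345). I'll lower it, then feel for the floor.

drive_tool(
  moves=[
    [[0,0,0.012,0,0,0,220],[0,0,0.015,0,0,0,220],[0,0,0.012,0,0,0,220],[0,0,0.008,0,0,0,220],[0,0,0.004,0,0,0,220],[0,0,0.001,0,0,0,220],[0,0,0,0,0,0,220],[0,0,0,0,0,0,220]],
  ],
)

```text
clock: 7.9
position: [615.9, -265.7, 67.6]
ee_rot: [-0.682, 0.732, -0.001, 0.0]
contact_force: [-0.7, 0.2, -0.6]
gripper_width: 51.2
```

drive_tool(
  moves=[
    [[0,0,0.001,0,0,0,220],[0,0,0.001,0,0,0,220],[0,0,0.001,0,0,0,220],[0,0,0,0,0,0,220]],
  ],
)

```text
clock: 8.23
position: [615.3, -265.4, 63.8]
ee_rot: [-0.682, 0.732, 0.0, 0.0]
contact_force: [0.3, 0.5, -1.5]
gripper_width: 51.1
```

Not yet touching, about 7 mm to go (commanded 63.9).

drive_tool(
  moves=[
    [[0,0,0.001,0,0,0,220],[0,0,0.001,0,0,0,220],[0,0,0.001,0,0,0,220],[0,0,0.001,0,0,0,220],[0,0,0,0,0,0,220]],
  ],
)

```text
clock: 8.65
position: [615.2, -265.4, 59.6]
ee_rot: [-0.682, 0.732, 0.0, -0.0]
contact_force: [-0.1, -0.1, -1.9]
gripper_width: 51.1
```

drive_tool(
  moves=[
    [[0,0,0.001,0,0,0,220],[0,0,0,0,0,0,220]],
  ],
)

```text
clock: 8.82
position: [615.3, -265.5, 58.7]
ee_rot: [-0.682, 0.732, 0.0, -0.0]
contact_force: [-0.1, -0.7, -0.7]
gripper_width: 51.4
```

drive_tool(
  moves=[
    [[0,0,0.001,0,0,0,220],[0,0,0,0,0,0,220]],
  ],
)

```text
clock: 8.98
position: [615.5, -265.6, 58.3]
ee_rot: [-0.682, 0.732, -0.0, 0.0]
contact_force: [-0.4, 1.0, 0.9]
gripper_width: 51.2
```

drive_tool(
  moves=[
    [[0,0,0.0007,0,0,0,220],[0,0,0,0,0,0,220]],
  ],
)

```text
clock: 9.15
position: [615.5, -265.6, 58.3]
ee_rot: [-0.682, 0.732, -0.0, -0.0]
contact_force: [-2.4, 0.8, 4.3]
gripper_width: 51.5
```

drive_tool(
  moves=[
    [[0,0,0,0,0,0,220],[0,0,0,0,0,0,220]],
  ],
)

```text
clock: 9.32
position: [615.5, -265.6, 58.3]
ee_rot: [-0.682, 0.732, -0.0, 0.0]
contact_force: [-2.9, 0.5, 6.3]
gripper_width: 51.1
```

The can is down (Fz rose from -1.5 to about +6 N). Open gently, then rise.

drive_tool(
  moves=[
    [[0,0,0,0,0,0,95],[0,0,0,0,0,0,80],[0,0,0,0,0,0,60],[0,0,0,0,0,0,30],[0,0,0,0,0,0,0],[0,0,0,0,0,0,0],[0,0,0,0,0,0,0],[0,0,0,0,0,0,0]],
  ],
)

```text
clock: 9.98
position: [615.4, -265.5, 57.2]
ee_rot: [-0.682, 0.732, -0.0, -0.0]
contact_force: [-0.2, -0.5, 0.1]
gripper_width: 85.5
```

drive_tool(
  moves=[
    [[0,0,-0.01,0,0,0,0],[0,0,-0.02,0,0,0,0],[0,0,-0.03,0,0,0,0],[0,0,-0.03,0,0,0,0],[0,0,-0.03,0,0,0,0],[0,0,-0.03,0,0,0,0],[0,0,-0.02,0,0,0,0]],
  ],
)

```text
clock: 10.57
position: [616.2, -266.0, 232.1]
ee_rot: [-0.682, 0.732, -0.003, 0.001]
contact_force: [0.1, 0.6, -0.7]
gripper_width: 85.3
```

Run:
```python
from h import *
from bench import read_state
s=read_state();p=s["position"];print(p,s["ee_rot"],s["gripper_width"],s["joints"])
shot("pics/c5.png",[("scene",130,120,100,150,400,600),("scene",240,160,100,150,400,600)])
```

```text
[ 616.21337289 -265.98109703  232.1364033 ] [-0.68170507  0.73162142 -0.00259294  0.00124985] 85.3356983352142 [-0.16655726  0.46544238  0.11763862  0.00124903 -1.21735644  0.0955209 ]
```

View pics/c5.png

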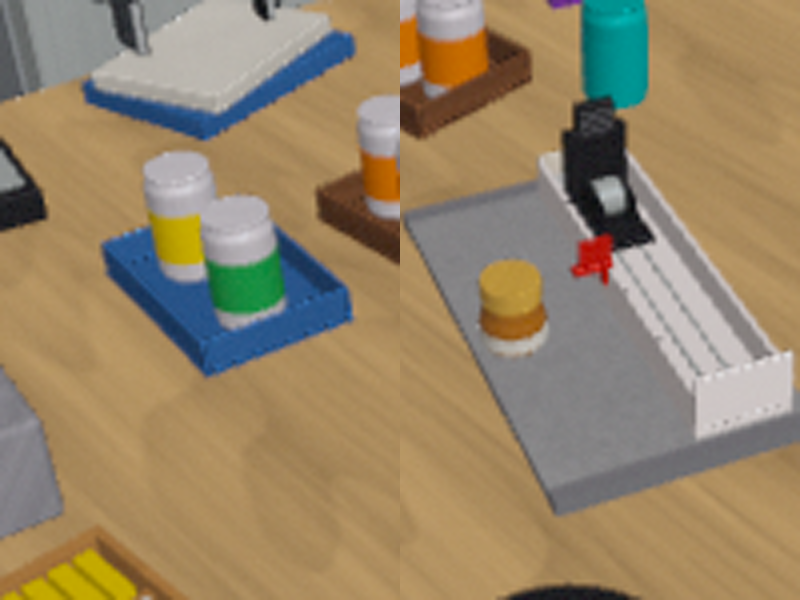

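The green can stands upright beside the yellow one in the blue tray. The pusher is at the front, tab top near crop (595,105). I'll overlay the lane model to refine its pose and the marker.

```bash
cat >> h.py <<'E'
def S(x,y,z,o,yaw):
    c,s=np.cos(np.radians(yaw)),np.sin(np.radians(yaw));return np.array([o[0]+c*x-s*y,o[1]+s*x+c*y,z])
def overlay(im,n,box,k,o,yaw,mark,face):
    import cv2
    x0,y0,w,h=box
    im=cv2.resize(im[y0:y0+h,x0:x0+w],(w*k,h*k),interpolation=cv2.INTER_CUBIC)
    def L(pts,col):
        q=np.array([(proj(n,S(*p,o,yaw))-[x0,y0]+.5)*k for p in pts]);cv2.polylines(im,[np.int32(q*16)],False,col,1,cv2.LINE_AA,4)
    for y in(-28.5,28.5): L([(-135,y,41),(135,y,41)],(255,0,255))
    L([(-135,-28.5,46),(-135,28.5,46)],(255,0,255));L([(135,-28.5,56),(135,28.5,56)],(255,0,255))
    L([(mark,-30,66),(mark,-62,66)],(255,255,0))
    for a in(0,10): L([(face+a,-15,102),(face+a,15,102)],(0,255,255))
    L([(face,-23,81),(face,23,81)],(0,255,255))
    return im
E
python3 - <<'E'
from h import *
import cv2
from bench import get_image
t=get_image("top");s=get_image("scene");cv2.imwrite("pics/top5.png",t);cv2.imwrite("pics/scene5.png",s)
o=S(135,0,0,(448.4,-33),71)[:2]
a=overlay(t,"top",(255,135,100,85),5,o,71,-135+128.6,-113)
b=overlay(s,"scene",(270,175,75,75),5,o,71,-135+128.6,-113)
c=np.zeros((425,800,3),np.uint8);c[:,:500]=a[:425];c[:375,500:]=b[:,:300];cv2.imwrite("pics/c6.png",c)
for n,im in(("top",t),("scene",s)):
    f=im.astype(int);m=(f[...,2]>130)&(f[...,1]<70)&(f[...,0]<70)
    _,l,st,ce=cv2.connectedComponentsWithStats(m.astype(np.uint8))
    for q,w in zip(st[1:],ce[1:]): print(n,q,w)
E
```

```text
top [290  62  13   3  36] [296.41666667  63.08333333]
top [291  66  12   4  31] [296.41935484  67.5483871 ]
top [274  72  13   4  38] [280.15789474  73.10526316]
top [274  76  13   4  35] [279.94285714  77.71428571]
top [275  81  13   3  34] [281.08823529  82.11764706]
top [275  85  13   4  36] [280.63888889  86.83333333]
top [307 176   1   2   2] [307.  176.5]
top [306 180   1   1   1] [306. 180.]
scene [221 163   1   2   2] [221.  163.5]
scene [230 168   1   1   1] [230. 168.]
scene [261 169   1   1   1] [261. 169.]
scene [261 171   1   1   1] [261. 171.]
scene [283 219  10  12  75] [288.32       223.89333333]
scene [173 295  37  29 412] [191.43932039 308.74757282]
scene [151 299  17  16 112] [159.16071429 305.90178571]
scene [143 303  19  17 123] [152.32520325 310.41463415]
```

View pics/c6.png

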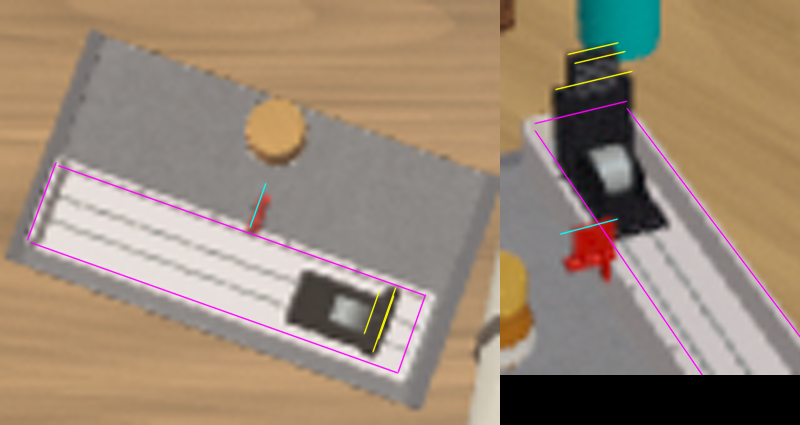

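Run:
```python
from h import *
import cv2
t=cv2.imread("pics/top5.png").astype(float)
o=S(135,0,0,(448.4,-33),71)[:2];print("origin",o)
r=t[...,2]-(t[...,1]+t[...,0])/2; x0,y0=300,170
w=r[y0:190,x0:316]; w=np.where(w>35,w-15,0); print(w.astype(int))
yy,xx=np.mgrid[y0:190,x0:316]
c=np.array([(w*xx).sum(),(w*yy).sum()])/w.sum()
e=np.array([np.cos(np.radians(71)),np.sin(np.radians(71))]);n=np.array([-e[1],e[0]])
def lane(n_,p,z):
    X=atz(n_,p,z)[:2]-o; return X@e+135,X@n
print("centroid",c,[lane("top",c,z) for z in(45,53,60)])
for row in range(173,184):
    ww=w[row-y0]
    if ww.sum()>60:
        p=((ww*np.arange(x0,316)).sum()/ww.sum(),row); print(row,p[0],lane("top",p,55))
```

```text
origin [492.35170085  94.64500771]
[[  0   0   0   0   0   0   0   0   0   0   0   0   0   0   0   0]
 [  0   0   0   0   0   0   0   0   0   0   0   0   0   0   0   0]
 [  0   0   0   0   0   0   0   0   0   0   0   0   0   0   0   0]
 [  0   0   0   0   0   0   0   0   0   0   0   0   0   0   0   0]
 [  0   0   0   0   0   0   0  79 105   0   0   0   0   0   0   0]
 [  0   0   0   0   0   0  58  82  72   0   0   0   0   0   0   0]
 [  0   0   0   0   0   0  78  73   0   0   0   0   0   0   0   0]
 [  0   0   0   0   0   0  71  77   0   0   0   0   0   0   0   0]
 [  0   0   0   0   0  56  92  61   0   0   0   0   0   0   0   0]
 [  0   0   0   0   0  79  97   0   0   0   0   0   0   0   0   0]
 [  0   0   0   0  66  74  71   0   0   0   0   0   0   0   0   0]
 [  0   0   0   0   0  36  41   0   0   0   0   0   0   0   0   0]
 [  0   0   0   0   0   0   0   0   0   0   0   0   0   0   0   0]
 [  0   0   0   0   0   0   0   0   0   0   0   0   0   0   0   0]
 [  0   0   0   0   0   0   0   0   0   0   0   0   0   0   0   0]
 [  0   0   0   0   0   0   0   0   0   0   0   0   0   0   
[... 509 characters left out ...]
)]
174 307.57181571815715 (np.float64(125.83906330075382), np.float64(-53.86680859932674))
175 307.0680751173709 (np.float64(126.30838364716121), np.float64(-50.02789746399577))
176 306.4834437086093 (np.float64(127.03938254515211), np.float64(-46.0972319538317))
177 306.52027027027026 (np.float64(125.75878291541724), np.float64(-42.88347860119881))
178 306.0237529691211 (np.float64(126.20448843437613), np.float64(-39.05696362754351))
179 305.5508474576271 (np.float64(126.57364117360109), np.float64(-35.25901042433842))
180 305.0259433962264 (np.float64(127.11086059655653), np.float64(-31.402599091435054))
181 305.53548387096777 (np.float64(124.302363431413), np.float64(-28.737710896422417))
```

drive_tool(
  moves=[
    [[-0.0246,0.0176,0,0,0,0,0],[-0.0246,0.0176,0,0,0,0,0],[-0.0246,0.0176,0,0,0,0,0],[-0.0246,0.0176,0,0,0,0,0],[-0.0246,0.0176,0,0,0,0,0],[-0.0246,0.0176,0,0,0,0,0],[-0.0246,0.0176,0,0,0,0,0],[-0.0246,0.0176,0,0,0,0,0]],
  ],
)

```text
clock: 11.43
position: [487.0, -58.3, 225.8]
ee_rot: [-0.681, 0.732, 0.001, -0.001]
contact_force: [0.8, 1.3, 0.2]
gripper_width: 85.6
```

drive_tool(
  moves=[
    [[-0.0246,0.0176,0,0,0,0,0],[-0.0246,0.0176,0,0,0,0,0],[0,0,0,0,0,-0.119,0],[0,0,0,0,0,-0.119,0],[0,0,0,0,0,-0.119,0],[0,0,0,0,0,-0.119,0],[0,0,0,0,0,-0.119,0]],
  ],
)

```text
clock: 12.02
position: [456.2, -7.7, 225.9]
ee_rot: [0.868, -0.497, -0.001, 0.001]
contact_force: [-1.0, -0.5, 0.1]
gripper_width: 85.7
```

drive_tool(
  moves=[
    [[0,0,0,0,0,-0.119,0],[0,0,0,0,0,-0.119,0],[0,0,0,0,0,-0.119,0],[0,0,0,0,0,-0.119,0],[0,0,0,0,0,-0.119,0],[0,0,0,0,0,-0.119,0],[0,0,0,0,0,0,0],[0,0,0,0,0,0,0]],
  ],
)

```text
clock: 12.68
position: [456.6, -7.8, 226.3]
ee_rot: [0.986, -0.167, -0.001, 0.0]
contact_force: [0.1, -0.7, -0.6]
gripper_width: 84.9
```

drive_tool(
  moves=[
    [[0,0,0.015,0,0,0,0],[0,0,0.015,0,0,0,0],[0,0,0.01,0,0,0,0],[0,0,0,0,0,0,0]],
  ],
)

```text
clock: 13.02
position: [455.4, -8.0, 184.7]
ee_rot: [0.986, -0.167, -0.003, 0.001]
contact_force: [0.1, -0.2, 0.6]
gripper_width: 85.1
```

Run:
```python
from h import *
from bench import read_state
s=read_state();p=s["position"];print(p,s["ee_rot"],s["joints"])
shot("pics/c7.png",[("scene",245,110,100,112,534,600)])
print((proj("scene",[p[0],p[1],p[2]-8])-[245,110]+.5)*5.34)
```

```text
[455.43846935  -8.02538299 184.73452376] [ 0.98592763 -0.16714696 -0.00273554  0.0010605 ] [ 0.34027336  0.15059286 -0.46785733 -0.00098926 -0.95815811  0.8952223 ]
[234.62370583 275.01088813]
```

View pics/c7.png

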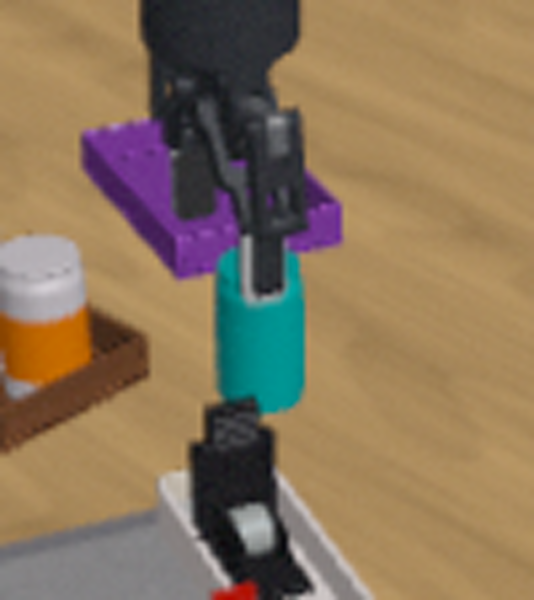

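The fingers at crop (193,215) and (268,300) straddle the tab at (233,415) along the lane. Descend and pinch.

drive_tool(
  moves=[
    [[0,0,0.015,0,0,0,0],[0,0,0.02,0,0,0,0],[0,0,0.02,0,0,0,0],[0,0,0.02,0,0,0,0],[0,0,0.018,0,0,0,0],[0,0,0.012,0,0,0,0],[0,0,0.004,0,0,0,0],[0,0,0,0,0,0,0]],
  ],
)

```text
clock: 13.73
position: [457.3, -7.7, 77.9]
ee_rot: [0.986, -0.166, -0.001, 0.0]
contact_force: [0.6, 1.0, -0.7]
gripper_width: 85.6
```

drive_tool(
  moves=[
    [[0,0,0,0,0,0,60],[0,0,0,0,0,0,100],[0,0,0,0,0,0,140],[0,0,0,0,0,0,165],[0,0,0,0,0,0,190],[0,0,0,0,0,0,210],[0,0,0,0,0,0,230],[0,0,0,0,0,0,255]],
  ],
)

```text
clock: 14.4
position: [457.2, -8.3, 78.8]
ee_rot: [0.986, -0.166, -0.0, 0.0]
contact_force: [0.1, -3.8, 6.0]
gripper_width: 9.3
```

drive_tool(
  moves=[
    [[0,0,0,0,0,0,255],[0,0,0,0,0,0,255],[0,0,0,0,0,0,255],[0,0,0,0,0,0,255]],
  ],
)

```text
clock: 14.73
position: [457.2, -8.3, 78.8]
ee_rot: [0.986, -0.166, -0.0, 0.0]
contact_force: [-1.4, -3.2, 5.3]
gripper_width: 9.1
```

drive_tool(
  moves=[
    [[0,-0.006,0,0,0,0,255],[0,-0.012,0,0,0,0,255],[0,-0.016,0,0,0,0,255],[0,-0.016,0,0,0,0,255],[0,-0.016,0,0,0,0,255],[0,-0.016,0,0,0,0,255],[0,-0.012,0,0,0,0,255],[0,-0.007,0,0,0,0,255]],
  ],
)

```text
clock: 15.4
position: [491.0, 87.6, 78.8]
ee_rot: [0.986, -0.166, 0.0, 0.001]
contact_force: [3.1, -8.0, 4.0]
gripper_width: 8.9
```

drive_tool(
  moves=[
    [[0,-0.002,0,0,0,0,255],[0,0,0,0,0,0,255],[0,0,0,0,0,0,255]],
  ],
)

```text
clock: 15.65
position: [491.5, 89.0, 78.8]
ee_rot: [0.986, -0.166, 0.0, 0.001]
contact_force: [1.3, -6.5, 4.1]
gripper_width: 8.8
```

Run:
```python
from h import *
import cv2
from bench import read_state,get_image
s=read_state();p=s["position"];print(p,s["ee_rot"],s["contact_force"],s["gripper_width"])
d=p[:2]-[457.2,-8.3];print("along",d@[np.cos(np.radians(71)),np.sin(np.radians(71))])
im=get_image("scene");cv2.imwrite("pics/scene8.png",im);t=get_image("top");cv2.imwrite("pics/top8.png",t)
a=im[175:255,265:340];a=cv2.resize(a,None,fx=7,fy=7,interpolation=cv2.INTER_CUBIC)
b=cv2.resize(t[150:230,260:295],None,fx=7,fy=7,interpolation=cv2.INTER_CUBIC)
cv2.imwrite("pics/c8.png",np.hstack([a,b]))
```

```text
[491.54555643  88.95096951  78.80525163] [ 9.86149536e-01 -1.65857182e-01  4.59676875e-04  5.25245098e-04] [ 1.28434473 -6.49140573  4.12772167] 8.820255458975826
along 103.1344175850065
```

View pics/c8.png

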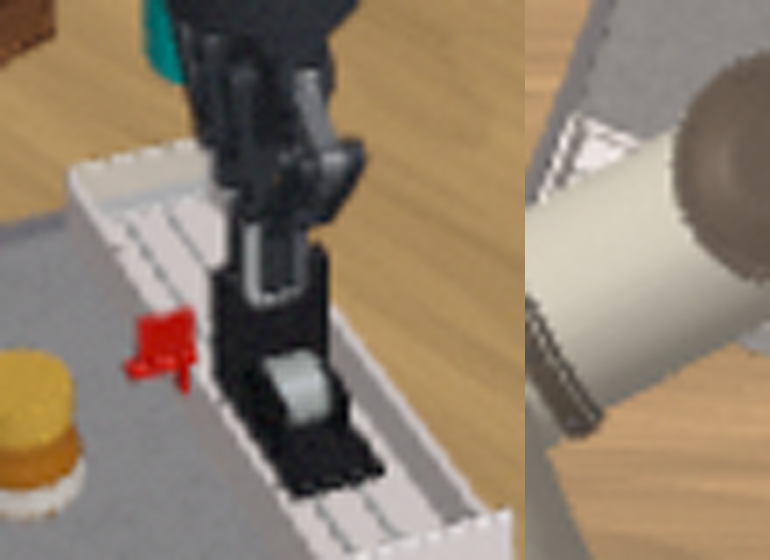

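Run:
```python
from h import *
import cv2
o=S(135,0,0,(448.4,-33),71)[:2]
k=7;x0,y0=265,175
def cr(x,y,z): return (proj("scene",S(x-135,y,z,o,71))-[x0,y0]+.5)*k
for nm,P in dict(stopL=(0,-32.5,46),fenceL=(100,-32.5,41),paddleFL=(125.1,-23,81),paddleBR=(135.1,23,81),sledBL=(193,-20,18),flagin=(127.8,-32,66),flagout=(127.8,-58,66),flagmid=(127.8,-45,53),backTL=(270,-28.5,56),backTR=(270,28.5,56)).items(): print(nm,cr(*P).round(1))
print("per mm x at flag",cr(128.8,-45,66)-cr(127.8,-45,66),"at paddle",cr(126,-23,81)-cr(125,-23,81))
im=cv2.imread("pics/scene8.png")[175:255,265:340].astype(float)
a=cv2.resize(im,None,fx=7,fy=7,interpolation=cv2.INTER_CUBIC)
r=a[...,2]-(a[...,1]+a[...,0])/2;m=(r>80)
for c in range(125,200,6):
    q=np.where(m[:,c])[0];print(c,q.min() if len(q) else None,q.max() if len(q) else None)
g=a.mean(2)
for y in (285,300,315,345,360): print(y,g[y,196:228:4].astype(int))
for c in (222,230,310,318,322): print("col",c,g[230:300:6,c].astype(int))
# same pipeline: subpixel rows of silhouette
```

```text
stopL [ 73.9 174.5]
fenceL [165.7 319.2]
paddleFL [212.1 263.8]
paddleBR [336.  248.9]
sledBL [293.6 500.7]
flagin [193.2 306.1]
flagout [128.  323.2]
flagmid [161.6 342.6]
backTL [362.8 556.6]
backTR [512.2 511.8]
per mm x at flag [1.00409096 1.48066576] at paddle [1.03736843 1.4444779 ]
125 None None
131 360 377
137 355 378
143 318 378
149 316 377
155 316 375
161 316 373
167 314 372
173 312 373
179 310 382
185 308 393
191 311 365
197 None None
285 [200 195 186 141  86  42  27  23]
300 [199 195 186 142  89  47  32  27]
315 [158 191 184 139  85  42  26  24]
345 [149 192 186 141  86  43  28  28]
360 [125 178 201 173 113  57  28  21]
col 222 [179 178 178 177 180 156  98  46  27  23  18  23]
col 230 [72 69 69 71 70 61 35 35 49 33 25 29]
col 310 [ 90 117  91  61  52  42  38  41  43  40  30  32]
col 318 [115 121  82  41  44  37  33  30  28  31  27  27]
col 322 [126 128 106  68  45  25  18  18  19  19  17  18]
```

The scene crop shows the pusher pinched, with the paddle's front-left edge at crop (211,266) and the red flag's top edge at about (161,315). Compared with the model, image and tool travel agree that the face is about 1.3 mm short. I'll pull that much further and check.

drive_tool(
  moves=[
    [[0,-0.0013,0,0,0,0,255],[0,0,0,0,0,0,255],[0,0,0,0,0,0,255],[0,0,0,0,0,0,255]],
  ],
)

```text
clock: 16.08
position: [491.9, 89.9, 78.8]
ee_rot: [0.986, -0.166, 0.0, 0.001]
contact_force: [2.4, -6.0, 3.3]
gripper_width: 9.2
```

Run:
```python
from h import *
import cv2
from bench import read_state,get_image
s=read_state();p=s["position"]
d=p[:2]-[457.2,-8.3];print("along",d@[np.cos(np.radians(71)),np.sin(np.radians(71))],s["contact_force"],s["gripper_width"])
im=get_image("scene")
o=S(135,0,0,(448.4,-33),71)[:2]
a=cv2.resize(im[175:255,265:340].astype(float),None,fx=7,fy=7,interpolation=cv2.INTER_CUBIC);g=a.mean(2)
cr=lambda x,y,z:(proj("scene",S(x-135,y,z,o,71))-[265,175]+.5)*7
# pusher top edge, flag top edge: offset observed - model
e=[]
for c in(219,222,225):
    y=np.where(g[230:300,c]<100)[0][0]+230;A,B=cr(126.4,-23,81),cr(126.4,23,81);e.append(y-np.interp(c,[A[0],B[0]],[A[1],B[1]]))
r=a[...,2]-(a[...,1]+a[...,0])/2;f=[]
for c in range(149,186,6):
    y=np.where(r[295:,c]>85)[0][0]+295;B,A=cr(124.8,-32,66),cr(124.8,-58,66);f.append(y-np.interp(c,[A[0],B[0]],[A[1],B[1]]))
print("offsets px pusher",e,"flag",f,"flag minus pusher mm",(np.mean(f)-np.mean(e))/1.74)
L=im[120:220,150:350];cv2.imwrite("pics/c9.png",cv2.resize(L,(800,400),interpolation=cv2.INTER_CUBIC))
```

```text
along 104.12369426419332 [ 2.41620378 -5.99627929  3.3356097 ] 9.247122615840906
offsets px pusher [np.float64(6.7063770977208605), np.float64(6.480075529322733), np.float64(6.253773960924661)] flag [np.float64(4.493380772744445), np.float64(5.063170614352714), np.float64(6.632960455960983), np.float64(7.202750297569253), np.float64(6.772540139177522), np.float64(6.342329980785848), np.float64(5.912119822394118)] flag minus pusher mm -0.24148412333943953
```

View pics/c9.png

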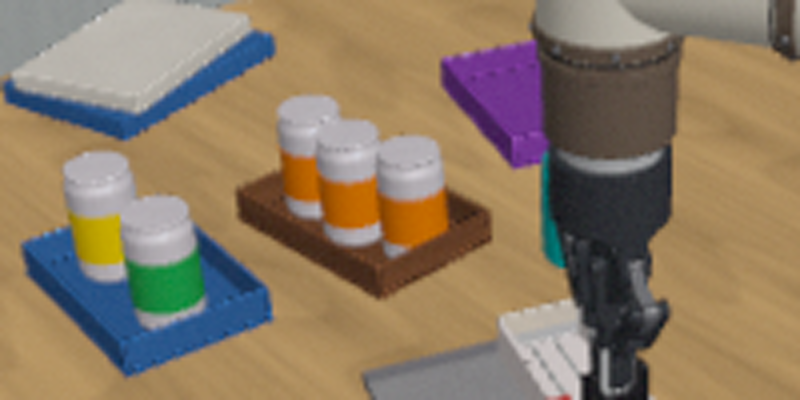

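The picture shows the green can upright at (163,260) in the blue tray and everything else standing. The face and the marker agree within about 0.3 mm in the scene view, and the grip is steady. Handing in.

```bash
python3 -c "
from bench import *
print(job_done())"
```

```text
the job is handed in; nothing more can be done
None
```

The old green can is standing upright in the free half of the blue returns tray. The pusher is pulled back to the red marker, and the gripper is still holding it there.

- **Can:** I lowered it in 1 mm steps until the wrist force rose to about 6 N, then released it slowly. The last picture shows it upright beside the yellow can, with nothing else in view disturbed.
- **Pusher:** I pinched the tab front and back and pulled it about 104 mm, starting from its stated resting place 22 mm behind the front stop. By the arm's own travel reading the front face is now at about 126.1 mm. The top view put the marker at about 126.3 mm.
- **Last check:** in the scene view the face and the flag agreed within about 0.3 mm. The spring load on the wrist was steady at about 6 N, with the gripper closed on the tab. The job finished at about 16 s of the 58 s allowed.
- **Disagreements:**
  - The scene camera was about 1 pixel off the top camera (roughly 3 mm), so I judged the alignment by comparing face and flag within one picture.
  - The arm hid the marker from the top camera at the end, so that view could not confirm the final position.
  - The gripper read 51 mm on the 53 mm can and 9 mm on the 10 mm tab, but both grips held.

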